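# Load a plaster mould into the spring clamp

## Robot

A 6-joint arm with a two-finger parallel gripper is mounted at the origin on the work surface. World frame = base frame: x ahead of the robot, y to its left, z up, the work surface at z = 0. Lengths are in mm, angles in rad, forces in N, time in s.
With the tool pointing down it reaches from about 350 to 975 mm from the base axis. Payload 7.1 kg.
Tool frame: the origin (TCP) lies midway between the tips of the shut fingers; the grasp point (between the pads) lies 19 mm behind it (ctrl.grasp_offset is the distance from the TCP to the grasp point, in mm); z points along the fingers, y is the line along which they close (so a half turn about z gives the same grasp; the last joint's range is limited). The gripper opens to 88 mm and grips with 3 to 60 N. Pads are 20 mm wide; open, the fingers measure 115 mm over their backs; the gripper's body (75 mm by 178 mm) begins 61 mm behind the grasp point.
Start: joints at [-1.363, 0.423, 1.63, -0, 1.089, -0.019], TCP at [140.557, -608.973, 222.675] pointing down, gripper open.
Joint ranges: [-3, 3], [-0.9, 2.11], [0.09, 2.58], [-1.31, 4.45], [0.11, 2.69], [-2.54, 2.54]. Speed limits (rad/s): [2.39, 2.39, 3.01, 3.14, 3.14, 3.14].

## Interface

Orientations are given as a rotation vector (axis times angle).
In Python, from workcell import ctrl gives the robot as it stands. The module is installed in compiled form; this text tells all that it offers.
- The arm moves only by the tool servo_tool, never from a script. Its argument "rows" is a list of rows, each a list of 7 numbers: the turn, a rotation vector about the tool's x, y, z as a fraction of full scale, then the shift along the tool's x, y, z as a fraction of full scale, then the finger opening in mm, from 0 to 87.8. A call has 1 to 10 rows; each row is the pose to reach, as a shift and turn from the pose commanded when the call began, along the tool's axes at that moment; what a row does not reach only later rows make up. Full scale, the value 1, is 20 cm for a shift and 1.5 rad for a turn. A row lasts 1/8 s, in which the tool goes at most 62.5 mm and 10.7 degrees, less where a joint would pass 70% of its speed; a pose out of reach is approached as far as the arm can. A call with a number of a shift or a turn outside -1 to 1 is refused whole. A call with a gripper value outside its range is refused whole. The fingers move at their own pace and stop on an object; the grip force is fixed at half the most. Time passes only in rows, so rows that repeat a pose let the fingers close. It gives the time, the measured TCP pose, the force, the opening and the grip force at its end, in the units of the state.
- ctrl.get_obs(): the state, without advancing time (a new reading comes with each control period).
- ctrl.get_image(name): name is "scene" or "side" or "wrist"; returns (picture, depth): 400x640x3 uint8, red, green, blue; 400x640 float32, mm along the optical axis (not along the pixel's ray), 0 where there is no reading.
- ctrl.camera_info(name): a dict with "intrinsics" (3x3 intrinsics, pixels), "R" (3x3) and "t" (3): a world point X has camera coordinates R X + t. Camera axes: x right, y down, z forward; pixel columns grow to the right and rows downward; lengths in mm; the calibration is good to about 2 mm. A picture is of the moment at which its call begins: read the wrist's pose just before it. camera_info takes no time and is no camera call; for the wrist camera it gives the pose at the moment of the call.
- ctrl.close_job(): hands the job in; it is judged then, once.
The state is a dict: "t": time; "qpos": joint angles; "qvel": joint speeds; "joint_torque": joint torques, N m; "ee_pos": TCP position; "orientation": TCP orientation; "ft_force": force on the tool from outside, world axes, zero at the start; "moment": the same for the moment, N m; "width": finger opening in mm; "grasp_force": force on a finger pad.
Only numpy, scipy, OpenCV 4.12 (cv2) and the standard library are available. Lean on these libraries where they do the work, as an engineer would, in place of code of your own. Each camera call takes 0.05 s, during which the arm holds its last target. There are 200 camera calls.

## Task

Load the plaster casting mould, the one with the round pouring hole in its top, lengthways into the spring clamp: push the blue sprung carriage back with the end of the mould, lower the mould upright onto the wooden deck between the carriage and the low steel stop, and let go so that the spring holds it square against the stop. Leave the solid plaster block where it stands.

Things in the scene. Friction and masses are not known exactly. Their poses are not given: they have to be found in the camera images.
- mould: Casting mould: white plaster block with a dark seam along its length and a round dark pouring hole on top, 70 long (own x) x 50 wide (own y) x 75 high (own z), 0.2 to 0.45 kg; same either way round. Origin: centre of underside. Stands loose on the table; grip across the 50 mm width, near the top. Seated, its origin is at clamp x = -25, y = 0, z = 12 mm, long axis along clamp x.
- clamp: Spring clamp fixed to the table, place and yaw vary. Origin: centre of underside of its wooden deck, 270 (own x) x 100 (own y) x 12 high. Clamp frame: low steel stop x -75 to -60, 80 wide, top at z = 30 mm, low enough to carry the mould over it; blue sprung carriage 60 wide, 30 thick, top at z = 91, facing the stop; grey post x 98 to 120, 77 high; the carriage's rod runs through it.
- carriage (a joint): Travel of the sprung carriage along the clamp's +x, away from the stop, in m: 0 at rest, 0.060 fully back, 0.025 with the mould seated. Its upright black pressing face, looking to clamp -x, is at clamp x = -0.015 + this value (at rest a 45 mm gap to the stop). Spring force towards the stop: 3.5 N at rest, 6 N at 0.025, 9.5 N fully back; shuts in under a second when let go.
- block: Bystander, not to be moved: plain solid white plaster block, no hole, no seam, 65 (own x) x 55 (own y) x 60 high, loose on the table; origin: centre of underside. Block, mould and a glaze jar (58 diameter, 85 high, blue lid) share three places by chance, centres 130 mm or more apart. A round clay pot (90 diameter, 74 high) stands farther out. All bystanders are under 90 mm high.
Not all that is in view belongs to the job. Leave any red or turquoise look-alike of the mould alone.

How it is judged:
By the outcome, as a careful person would: the job done as asked, in the order asked, and still so for the second after the job is handed in, with the robot touching nothing.
It also fails if it takes over 40 s, if anything falls off the work surface, if the arm or the gripper's body presses on something with over 40 N, if the wrist force passes 120 N, or if a joint passes its speed limit or range.

## Working session

There is one attempt and no reset: what is moved stays moved. The work goes in short steps, Python scripts to look and compute and a tool call to move; the robot and the scene stay as the last step left them, time stands still between calls to the robot, and variables do not carry over. Pictures are saved under pics/ and viewed, at most 10 in all, crops included, and the job is handed in when it is done.

Besides the shell and the picture viewer there is one more tool, called after "Request:" as a command line: name --pt "numbers of a row" for each row, then --argument value for the rest. servo_tool: Moves the arm, as the interface text tells. Its arguments: {"type":"object","properties":{"rows":{"type":"array","items":{"type":"array","items":{"type":"number"}}}},"required":["rows"]}

```bash
mkdir -p pics
cat > h.py <<'E'
import numpy as np, cv2
from workcell import ctrl
def grab(n,tag):
    ci=ctrl.camera_info(n); im,d=ctrl.get_image(n)
    np.savez(f'{tag}.npz',im=im,d=d,K=ci['intrinsics'],R=ci['R'],t=ci['t'])
    cv2.imwrite(f'pics/{tag}.png',im[:,:,::-1]); return im,d,ci
def world(tag):
    f=np.load(tag+'.npz'); d=f['d']; v,u=np.mgrid[0:400,0:640]
    p=np.stack([u,v,np.ones_like(u)],-1)@np.linalg.inv(f['K']).T*d[...,None]
    return f['im'],(p-f['t'])@f['R'],d
E
python3 - <<'E'
from h import *
for n in('scene','side'):
    im,d,ci=grab(n,n+'0'); print(n,-np.array(ci['R']).T@ci['t'])
a=cv2.imread('pics/scene0.png');b=cv2.imread('pics/side0.png')
print(ctrl.get_obs(),ctrl.grasp_offset)
E
```

```text
scene [1347.22684206 -326.05385493  653.72573245]
side [ 320.43983433 -553.88875618  571.7283747 ]
{'t': 0.1, 'qpos': array([-1.36296356e+00,  4.23778837e-01,  1.63059763e+00, -1.21516798e-05,
        1.08860848e+00, -1.90118201e-02]), 'qvel': array([-1.94505567e-03, -7.96673676e-06, -1.22624401e-03,  2.63724288e-05,
       -2.96205749e-04, -6.64601347e-04]), 'joint_torque': array([-4.48369801e-04, -5.45616853e+01, -2.74323964e+01,  6.45665545e-02,
        1.88181567e-02, -2.39264318e-05]), 'ee_pos': array([ 140.4762789 , -608.49445766,  221.9766973 ]), 'orientation': array([-3.12002942e+00, -3.55415173e-01,  2.22902316e-04]), 'ft_force': array([0.87677975, 0.49613209, 0.0696962 ]), 'moment': array([-0.07485623, -0.0494343 ,  0.03632154]), 'grasp_force': 0.0, 'width': 88.11004126054823} 18.700000000000003
```

View pics/scene0.png

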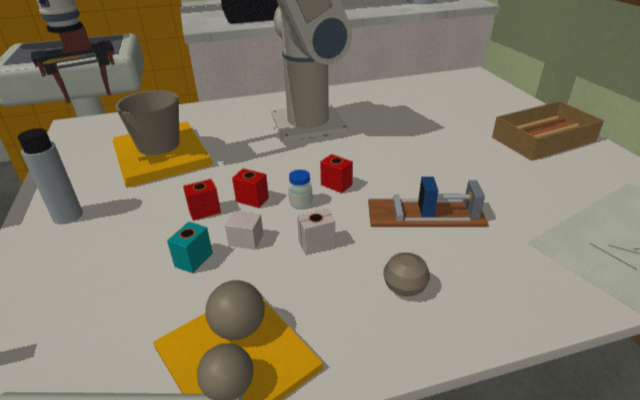

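View pics/side0.png

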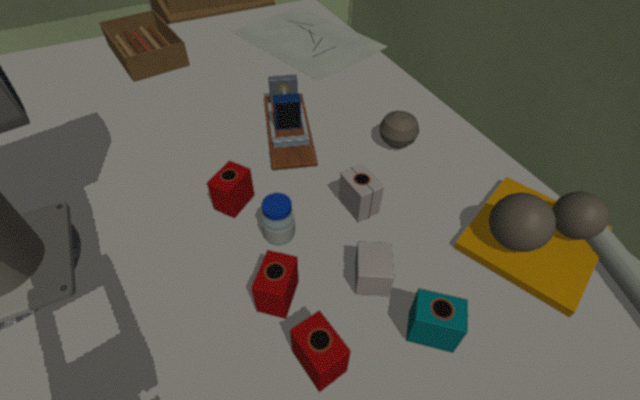

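Both views show the mould (scene 317,230; side 361,190, hole at 362,180), the solid block (scene 244,230; side 375,268), and the clamp (scene 428,205; side 288,120). In the side view, the stop is nearer the camera and the post is at the far end.

Run:
```python
from h import *
def rect(p):
    r=cv2.minAreaRect(p[:,:2].astype(np.float32)); return [np.round(x,1) for x in r]
for tag,mb,cb,bb in(('scene0',(290,340,200,260),(360,495,165,235),(220,268,205,255)),('side0',(332,392,158,226),(258,322,68,172),(350,400,235,300))):
    im,W,d=world(tag); hsv=cv2.cvtColor(im,cv2.COLOR_RGB2HSV)
    def sub(b): 
        s=np.s_[b[2]:b[3],b[0]:b[1]]; return W[s].reshape(-1,3),hsv[s].reshape(-1,3),d[s].ravel()>0
    w,h,ok=sub(mb); print(tag)
    m=ok&(abs(w[:,2]-75)<6); print('mould top',m.sum(),np.median(w[m],0),rect(w[m]), 'zpct',np.percentile(w[m][:,2],[5,50,95]))
    s=m&(h[:,2]<70); print(' hole',s.sum(),w[s].mean(0))
    m=ok&(w[:,2]>12)&(w[:,2]<82); print(' body',m.sum(),rect(w[m]))
    w,h,ok=sub(bb); m=ok&(abs(w[:,2]-60)<6); print('block',w[m].mean(0),rect(w[m]))
    w,h,ok=sub(cb)
    m=ok&(h[:,0]<16)&(h[:,1]>110)&(abs(w[:,2]-12)<6); print('deck',m.sum(),rect(w[m]),cv2.boxPoints(cv2.minAreaRect(w[m][:,:2].astype(np.float32))).round(1).tolist(),np.median(w[m][:,2]))
    m=ok&(h[:,0]>95)&(h[:,0]<125)&(h[:,1]>120)&(w[:,2]>20); print('carriage',m.sum(),rect(w[m]),w[m].mean(0),w[m][:,2].max())
    m=ok&(abs(w[:,2]-91)<4)&(h[:,0]>95)&(h[:,0]<125)&(h[:,1]>100); print(' cartop',m.sum(),w[m].mean(0),rect(w[m]))
    m=ok&(h[:,1]<90)&(abs(w[:,2]-77)<5); print(' post top',m.sum(),w[m].mean(0),rect(w[m]))
    m=ok&(h[:,1]<90)&(abs(w[:,2]-30)<4); print(' stop top',m.sum(),w[m].mean(0),rect(w[m]))
```

```text
scene0
mould top 515 [ 621.54216298 -141.40899718   74.13682769] [array([ 617.9, -140.9]), array([52.8, 69.3]), np.float64(3.9)] zpct [70.95206638 74.13682769 75.96974209]
 hole 57 [ 618.70741581 -141.1493557    75.33168765]
 body 1360 [array([ 551.6, -145.3]), array([187.6,  69.9]), np.float64(3.7)]
block [ 558.59257013 -289.40876997   58.87813837] [array([ 556.5, -289.2]), array([65. , 57.9]), np.float64(59.6)]
deck 1615 [array([593.8, 138.5]), array([268.7,  97.1]), np.float64(72.0)] [[506.0, 25.799999237060547], [598.2999877929688, -4.199999809265137], [681.5, 251.1999969482422], [589.2000122070312, 281.29998779296875]] 10.860229606078413
carriage 480 [array([593.4, 138. ]), array([30. , 58.4]), np.float64(71.6)] [608.34016031 132.21172661  66.886834  ] 92.82950037559362
 cartop 172 [593.90257388 136.91455152  89.95152307] [array([592.5, 137.6]), array([27.7, 57.3]), np.float64(73.1)]
 post top 192 [622.5314131  233.17021185  75.68307219] [array([606. , 188.6]), array([135.5,  72.3]), np.float64(71.0)]
 stop top 200 [591.33634525 117.95250264  29.31407978] [array([596.4, 161.1]),
[... 480 characters left out ...]
, 134.6]), array([267. ,  95.9]), np.float64(72.6)] [[501.5, 21.600000381469727], [593.0, -7.099999904632568], [672.9000244140625, 247.6999969482422], [581.4000244140625, 276.3999938964844]] 11.992520206866267
carriage 301 [array([586.9, 136.3]), array([31.9, 56.2]), np.float64(74.2)] [584.55865736 131.40326979  80.50352014] 93.11181818737116
 cartop 214 [586.50327665 135.07988901  90.58377469] [array([587.3, 137.1]), array([31.1, 56.7]), np.float64(74.7)]
 post top 238 [611.43384185 210.89399207  76.6395224 ] [array([601.8, 188.5]), array([138.6,  68.8]), np.float64(70.1)]
 stop top 244 [571.36689786  86.85292804  29.62525403] [array([594.5, 148. ]), array([176.7,  78.4]), np.float64(70.8)]
```

```bash
cat >> h.py <<'E'
from scipy.spatial.transform import Rotation as Ro
def rel(p,yaw,o=None):
    "row fractions to TCP p, tool down, tool y along yaw (deg, mod 180)"
    o=o or ctrl.get_obs(); R=Ro.from_rotvec(o['orientation']); y=R.as_matrix()[:,1]
    cur=np.degrees(np.arctan2(y[1],y[0])); dy=(yaw-cur+90)%180-90
    a=np.radians(cur+dy); Y=np.array([np.cos(a),np.sin(a),0]); Z=np.array([0,0,-1.]); X=np.cross(Y,Z)
    T=Ro.from_matrix(np.stack([X,Y,Z],1))
    return (cur.round(1),((R.inv()*T).as_rotvec()/1.5).round(4),(R.inv().apply(np.array(p)-o['ee_pos'])/200).round(4))
E
python3 - <<'E'
from h import *
print(rel([617,-141.7,222],3.6), rel([590,130,222],-17.6))
for tag in('scene0','side0'):
    im,W,d=world(tag); w=W[d>0]; w=w[(w[:,0]>0)&(w[:,0]<900)&(w[:,1]>-800)&(w[:,1]<500)]
    ix=((w[:,0])//100).astype(int); iy=((w[:,1]+800)//100).astype(int)
    H=np.zeros((9,13),int); np.maximum.at(H,(ix,iy),w[:,2].astype(int)); print(H)
im,W,d=world('side0')
s=np.s_[68:172,258:322]; w=W[s].reshape(-1,3); c,sn=np.cos(np.radians(72.4)),np.sin(np.radians(72.4))
x=(w[:,0]-587.2)*c+(w[:,1]-134.6)*sn; y=-(w[:,0]-587.2)*sn+(w[:,1]-134.6)*c
for a in range(-80,0,10):
  print(a,[int(np.percentile(w[(x>=a)&(x<a+10)&(y>=b)&(y<b+10)][:,2],90)) if ((x>=a)&(x<a+10)&(y>=b)&(y<b+10)).sum()>2 else -1 for b in range(-50,50,10)])
E
```

```text
(np.float64(-77.0), array([-8.000e-04, -7.000e-04, -9.379e-01]), array([ 2.8465e+00, -1.7383e+00,  2.3000e-03])) (np.float64(-77.0), array([-8.000e-04, -5.000e-04, -6.912e-01]), array([ 3.0205, -3.0924,  0.0042]))
[[  4  34 344 171 170   3  14 358 235  14   3   3   4]
 [  2 462 458 171 170   4  12 421 410 322   3   3   3]
 [223   3  35  34  33   2   2   3   3   3   2   3   3]
 [225 226   2  72  76  77   3  77   3   3   3   2   2]
 [  3   3   3  76  77  78  87  77  75   3   2   3   3]
 [  3   3   3  77  76  62  76  11  31  92  77   2   2]
 [  3   2   3  76  75   2  77   3  30  92  78   2   3]
 [  2   4   3  20 114  93   2  76  74   2   2   3   3]
 [  1  45  46  20 116  98   2  74  74   2   2   3   3]]
[[  0   0   0   0   0   3  15 142 142  14   3   3   4]
 [  0   0   0   0   3   3  14 335 323  13   3   3   4]
 [  0   0   0   0   3   3   3   3   3   3   3   3   3]
 [  0   0   0  76  77  77   3  78   3   3   3   4   3]
 [  0   0   0  78  78  78  87  78  75   3   3   3   3]
 [  0   0   2  77  78  62  77  12  32  93  78   3   4]
 [  0   0   2  77  76   3  77   3  31  92  79   3   4]
 [  0   2   3  20 115  93   2  75  74   3   3   4   4]
 [  0   0  35  69 117  96   3  75  73   2   3   4   4]]
-80 [12, 29, 27, 27, 28, 28, 26, 27, 25, 12]
-70 [13, 31, 31, 30, 30, 31, 31, 30, 30, 12]
-60 [12, 29, 30, 30, 30, 31, -1, 31, 30, 13]
-50 [12, -1, -1, -1, -1, -1, -1, -1, -1, 14]
-40 [16, 18, 13, 13, 14, 12, 13, 13, 16, 14]
-30 [15, 16, 13, 13, 12, 12, 13, 12, 16, 15]
-20 [16, 16, 81, 83, 82, 82, 81, 83, 17, 16]
-10 [15, 18, 91, 91, 91, 91, 91, 90, 16, 13]
```

Request:
servo_tool --pt "0 0 0 0.24 -0.15 -0.1 87.8" --pt "0 0 0 0.48 -0.3 -0.2 87.8" --pt "0 0 0 0.72 -0.45 -0.3 87.8" --pt "0 0 0 0.95 -0.58 -0.3 87.8"

```text
t: 0.6
ee_pos: [301.1, -452.4, 284.2]
orientation: [3.119, 0.355, 0.002]
ft_force: [0.3, -0.2, 0.9]
width: 87.8
grasp_force: 0.0
```

Request:
servo_tool --pt "0 0 0 0.24 -0.15 0 87.8" --pt "0 0 0 0.48 -0.3 0 87.8" --pt "0 0 0 0.72 -0.45 0 87.8" --pt "0 0 0 0.95 -0.58 0 87.8"

```text
t: 1.1
ee_pos: [459.6, -295.7, 282.5]
orientation: [-3.121, -0.356, 0.001]
ft_force: [1.0, 0.1, 0.0]
width: 88.1
grasp_force: 0.0
```

Request:
servo_tool --pt "0 0 -0.12 0.23 -0.14 0 87.8" --pt "0 0 -0.24 0.46 -0.28 0 87.8" --pt "0 0 -0.36 0.65 -0.4 0 87.8" --pt "0 0 -0.48 0.65 -0.4 0 87.8" --pt "0 0 -0.6 0.65 -0.4 0 87.8" --pt "0 0 -0.72 0.65 -0.4 0 87.8" --pt "0 0 -0.84 0.65 -0.4 0 87.8" --pt "0 0 -0.938 0.65 -0.4 0 87.8" --pt "0 0 -0.938 0.65 -0.4 0 87.8" --pt "0 0 -0.938 0.65 -0.4 0 87.8"

```text
t: 2.35
ee_pos: [567.2, -190.2, 282.4]
orientation: [-2.153, -2.287, 0.0]
ft_force: [-0.3, 0.1, -0.2]
width: 87.7
grasp_force: 0.0
```

Run:
```python
from h import *
grab('wrist','w1'); o=ctrl.get_obs(); print(o['t'],o['ee_pos'],o['qpos'],rel([617,-141.7,36],3.6,o))
```

```text
2.4 [ 567.26349537 -190.24860706  282.52588845] [-3.43490304e-01  3.22102376e-01  1.63473046e+00  1.83080234e-05
  1.18506091e+00 -4.04186603e-01] (np.float64(3.5), array([-0.0002, -0.0001, -0.0014]), array([0.227 , 0.2633, 1.2326]))
```

View pics/w1.png

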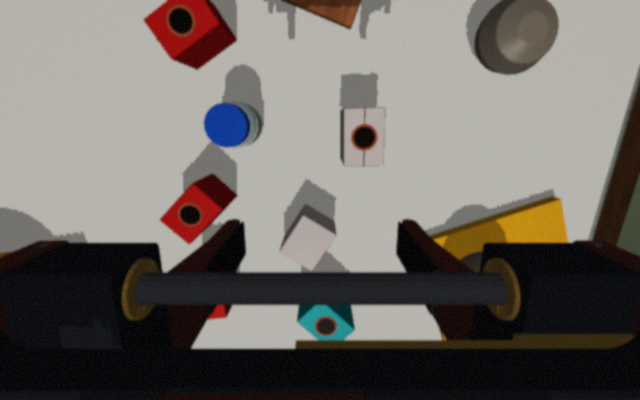

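The wrist view shows the mould with its hole at (364,137), the clamp's near end at (330,10) and the plain block at (308,238).

Run:
```python
from h import *
im,W,d=world('w1'); hsv=cv2.cvtColor(im,cv2.COLOR_RGB2HSV)
s=np.s_[95:175,330:395]; w=W[s].reshape(-1,3); h=hsv[s].reshape(-1,3); m=(abs(w[:,2]-75)<8)
r=cv2.minAreaRect(w[m][:,:2].astype(np.float32)); print(m.sum(),r,np.median(w[m],0))
q=m&(h[:,2]<50); print(w[q].mean(0))
s=np.s_[195:275,275:340]; w=W[s].reshape(-1,3); m=(abs(w[:,2]-60)<8); print('block',cv2.minAreaRect(w[m][:,:2].astype(np.float32)))
```

```text
2403 ((616.8340454101562, -143.0965576171875), (50.167388916015625, 69.92291259765625), 4.423384189605713) [ 615.99910901 -141.49409532   75.10886411]
[ 616.89431834 -142.25142877   75.97646032]
block ((554.83154296875, -291.6824951171875), (64.90020751953125, 54.982940673828125), 60.799461364746094)
```

Request:
servo_tool --pt "0 0 -0.006 0.11 0.13 0.2 87.8" --pt "0 0 -0.006 0.223 0.262 0.4 87.8" --pt "0 0 -0.006 0.223 0.262 0.7 87.8" --pt "0 0 -0.006 0.223 0.262 0.9 87.8" --pt "0 0 -0.006 0.223 0.262 0.9 87.8"

```text
t: 3.02
ee_pos: [614.4, -141.8, 99.5]
orientation: [-2.137, -2.294, 0.005]
ft_force: [1.0, 0.3, 0.2]
width: 87.7
grasp_force: 0.0
```

Request:
servo_tool --pt "0 0 0 0 0 0.15 87.8" --pt "0 0 0 0 0 0.25 87.8" --pt "0 0 0 0 0 0.333 87.8" --pt "0 0 0 0 0 0.333 87.8" --pt "0 0 0 0 0 0.333 70" --pt "0 0 0 0 0 0.333 55" --pt "0 0 0 0 0 0.333 30" --pt "0 0 0 0 0 0.333 30" --pt "0 0 0 0 0 0.333 30" --pt "0 0 0 0 0 0.333 30"

```text
t: 4.28
ee_pos: [616.9, -142.5, 36.4]
orientation: [2.14, 2.3, 0.0]
ft_force: [-1.0, -0.1, 2.3]
width: 49.9
grasp_force: 30.0
```

Request:
servo_tool --pt "0 0 0 0 0 -0.05 30" --pt "0 0 0 0 0 -0.15 30" --pt "0 0 0 0 0 -0.35 30" --pt "0 0 0 0 0 -0.55 30" --pt "0 0 0 0 0 -0.6 30" --pt "0 0 0 0 0 -0.6 30"

```text
t: 5.03
ee_pos: [616.9, -142.5, 156.6]
orientation: [2.139, 2.299, 0.001]
ft_force: [-0.0, -0.2, -4.8]
width: 49.6
grasp_force: 30.0
```

Run:
```python
from h import *
grab('wrist','w2');grab('side','s2'); o=ctrl.get_obs(); print(o)
im=np.hstack([cv2.imread('pics/w2.png')[:,120:520],cv2.imread('pics/s2.png')[40:440,220:620]]);cv2.imwrite('pics/c2.png',im)
```

```text
{'t': 5.125, 'qpos': array([-2.45756560e-01,  5.13940536e-01,  1.65887362e+00, -1.85896221e-05,
        9.71267532e-01, -3.17799580e-01]), 'qvel': array([0.00088846, 0.01370117, 0.00256284, 0.00164276, 0.00350782,
       0.00042278]), 'joint_torque': array([ 5.62458968e-03, -6.08283377e+01, -2.67363310e+01,  5.88911818e-02,
        1.16468989e-02,  5.29978843e-04]), 'ee_pos': array([ 615.7295431 , -142.17766558,  154.63515114]), 'orientation': array([-2.13850563e+00, -2.29842301e+00,  1.90662811e-03]), 'ft_force': array([ 0.37785115, -0.4647528 , -4.18946832]), 'moment': array([-0.06381828, -0.05443916, -0.01383883]), 'grasp_force': 29.9864861369133, 'width': 49.785278373233645}Traceback (most recent call last):
  File "<stdin>", line 3, in <module>
    return _nx.concatenate(arrs, 1, dtype=dtype, casting=casting)
           ~~~~~~~~~~~~~~~^^^^^^^^^^^^^^^^^^^^^^^^^^^^^^^^^^^^^^^
ValueError: all the input array dimensions except for the concatenation axis must match exactly, but along dimension 0, the array at index 0 has size 400 and the array at index 1 has size 360
```

Run:
```python
from h import *
im=np.hstack([cv2.imread('pics/w2.png')[:,120:520],cv2.imread('pics/s2.png')[:,220:620]]);cv2.imwrite('pics/c2.png',im)
```

```text
(no output)
```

View pics/c2.png

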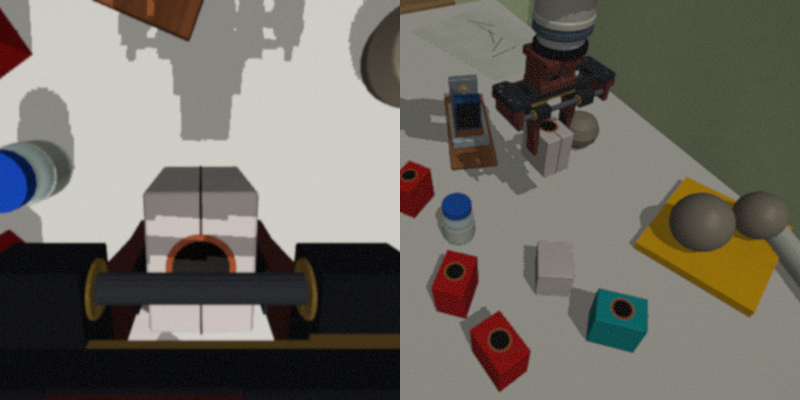

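The mould is held square (left half: seam vertical at x=200, hole at 200,262). Right half: the clamp is clear at about (465,130). Next I'll move behind the clamp, high up, to measure it with the wrist camera.

Run:
```python
from h import *
print(rel([528,-55,230],-17.6))
```

```text
(np.float64(4.1), array([-1.700e-03, -2.000e-04,  2.528e-01]), array([ 0.4666, -0.407 , -0.3755]))
```

Request:
servo_tool --pt "0 0 0.06 0.12 -0.1 -0.1 30" --pt "0 0 0.12 0.23 -0.2 -0.2 30" --pt "0 0 0.19 0.35 -0.3 -0.3 30" --pt "0 0 0.253 0.467 -0.407 -0.375 30" --pt "0 0 0.253 0.467 -0.407 -0.375 30" --pt "0 0 0.253 0.467 -0.407 -0.375 30"

```text
t: 5.88
ee_pos: [528.8, -55.3, 230.0]
orientation: [-2.534, -1.856, 0.002]
ft_force: [-1.2, -0.2, -3.1]
width: 49.5
grasp_force: 30.0
```

Run:
```python
from h import *
grab('wrist','w3'); o=ctrl.get_obs(); print(o['t'],o['ee_pos'],o['orientation'])
im,W,d=world('w3'); h=cv2.cvtColor(im,cv2.COLOR_RGB2HSV); ok=d>0
def r(m):
    m&=np.hypot(W[...,0]-588,W[...,1]-136)<170
    n,l,st,_=cv2.connectedComponentsWithStats(m.astype(np.uint8))
    p=W[m][:,:2].astype(np.float32); print(m.sum(),cv2.minAreaRect(p),np.median(W[m],0))
r(ok&(h[...,0]<16)&(h[...,1]>110)&(abs(W[...,2]-12)<5))
r(ok&(abs(W[...,2]-91)<6)&(h[...,0]>95)&(h[...,0]<130)&(h[...,1]>90))
r(ok&(abs(W[...,2]-30)<3)&(h[...,1]<90)&(W[...,1]<90))
```

```text
5.925 [528.96887909 -55.49458463 229.97311697] [-2.53412750e+00 -1.85531151e+00  1.76300369e-03]
7065 ((567.4612426757812, 71.25241088867188), (127.66112518310547, 97.79856872558594), 72.31067657470703) [566.99980898  59.43528863  12.01129616]
0 ((0.0, 0.0), (0.0, 0.0), 0.0) [nan nan nan]
1055 ((568.0086669921875, 73.17852783203125), (15.141252517700195, 78.70410919189453), 72.42488861083984) [568.12830467  72.93794242  29.94252467]
  return _methods._mean(a, axis=axis, dtype=dtype,
  ret = um.true_divide(
```

View pics/w3.png

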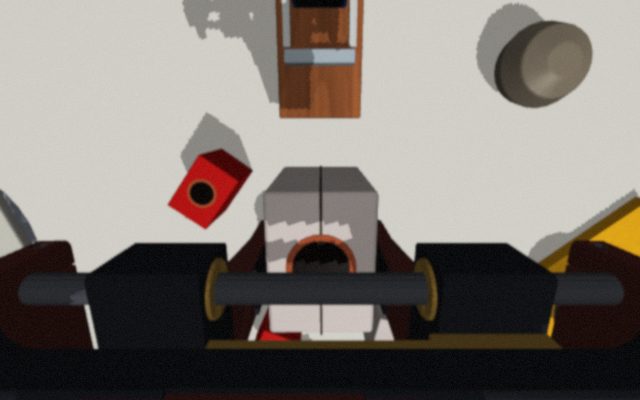

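Clear view: the stop centre is at (320,55), and the mould is lined up with the deck (seam at x=321).

Run:
```python
from h import *
print(rel([567.4,71.3,150],-17.6))
```

```text
(np.float64(-17.6), array([-0.0009,  0.0003,  0.0002]), array([ 0.6626, -0.0078,  0.3996]))
```

Request:
servo_tool --pt "0 0 0 0.2 0 0.05 30" --pt "0 0 0 0.4 -0.004 0.1 30" --pt "0 0 0 0.6 -0.008 0.2 30" --pt "0 0 0 0.663 -0.008 0.3 30" --pt "0 0 0 0.663 -0.008 0.4 30" --pt "0 0 0 0.663 -0.008 0.4 30"

```text
t: 6.68
ee_pos: [566.1, 70.8, 148.5]
orientation: [-2.534, -1.853, 0.007]
ft_force: [-0.3, -0.9, -3.2]
width: 50.1
grasp_force: 30.0
```

Request:
servo_tool --pt "0 0 0 0 0 0.15 30" --pt "0 0 0 0 0 0.3 30" --pt "0 0 0 0 0 0.375 30" --pt "0 0 0 0 0 0.375 30" --pt "0 0 0 0 0 0.375 30"

```text
t: 7.3
ee_pos: [568.5, 71.6, 77.1]
orientation: [2.535, 1.854, 0.002]
ft_force: [-0.8, 0.3, -3.7]
width: 50.3
grasp_force: 30.0
```

Run:
```python
from h import *
grab('side','s4');grab('scene','c4'); o=ctrl.get_obs(); print(o['t'],o['ee_pos'],o['orientation'],rel([583.5,121.8,75],-17.6,o))
im=np.hstack([cv2.resize(cv2.imread('pics/s4.png')[50:200,200:350],(400,400)),cv2.resize(cv2.imread('pics/c4.png')[110:260,355:505],(400,400))]);cv2.imwrite('pics/x4.png',im)
```

```text
7.4 [568.46748365  71.72033686  77.27418282] [2.53458914 1.85436105 0.00285275] (np.float64(-17.6), array([ 0.0013, -0.0006, -0.0002]), array([ 0.2614, -0.0042,  0.0116]))
```

View pics/x4.png

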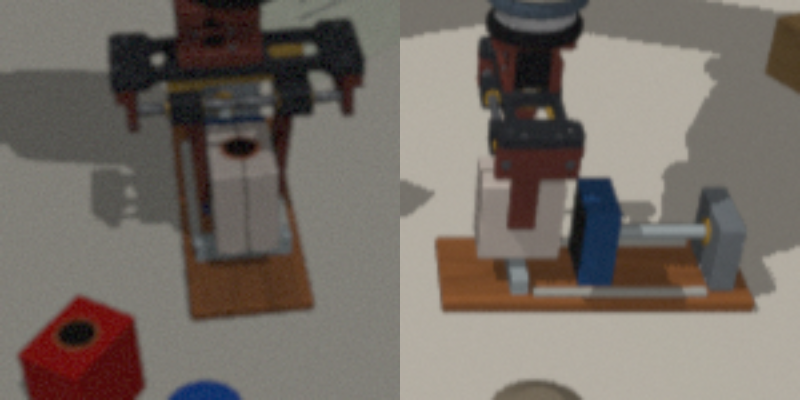

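The mould is upright over the stop and facing the blue carriage (right half: mould at 520,205, carriage at 597,230). Now I'll push.

Request:
servo_tool --pt "0 0 0 0.05 0 0 30" --pt "0 0 0 0.1 0 0 30" --pt "0 0 0 0.14 -0.002 0 30" --pt "0 0 0 0.18 -0.004 0 30" --pt "0 0 0 0.22 -0.004 0 30" --pt "0 0 0 0.262 -0.004 0 30" --pt "0 0 0 0.262 -0.004 0 30" --pt "0 0 0 0.262 -0.004 0 30"

```text
t: 8.4
ee_pos: [583.0, 121.6, 76.3]
orientation: [2.534, 1.855, -0.0]
ft_force: [0.8, -7.7, 0.6]
width: 49.9
grasp_force: 30.0
```

Run:
```python
from h import *
grab('side','s5');grab('scene','c5'); o=ctrl.get_obs(); print(o['t'],o['ee_pos'],o['ft_force'],o['moment'],o['width'],rel([583.5,121.8,49],-17.6,o))
im=np.hstack([cv2.resize(cv2.imread('pics/s5.png')[50:200,200:350],(400,400)),cv2.resize(cv2.imread('pics/c5.png')[110:260,355:505],(400,400))]);cv2.imwrite('pics/x5.png',im)
```

```text
8.5 [582.98806272 121.43552017  76.29522514] [ 0.70758658 -6.89050394 -0.37548677] [-1.16161613 -0.18987048 -0.02014448] 50.152676280822426 (np.float64(-17.6), array([0.0005, 0.0007, 0.0002]), array([0.0027, 0.0018, 0.1365]))
```

View pics/x5.png

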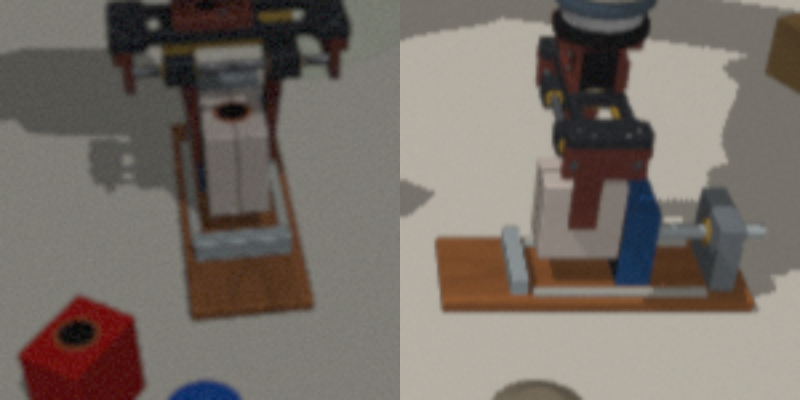

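The carriage is pushed back (force about 7 N, so roughly 33 mm of travel) and the mould's rear end is past the stop. Lowering.

Request:
servo_tool --pt "0 0 0 0.002 0.001 0.03 30" --pt "0 0 0 0.002 0.001 0.06 30" --pt "0 0 0 0.002 0.001 0.085 30" --pt "0 0 0 0.002 0.001 0.11 30" --pt "0 0 0 0.002 0.001 0.12 30" --pt "0 0 0 0.002 0.001 0.127 30" --pt "0 0 0 0.002 0.001 0.127 30"

```text
t: 9.38
ee_pos: [582.3, 121.8, 50.5]
orientation: [2.535, 1.856, -0.003]
ft_force: [-1.1, -5.7, -2.0]
width: 49.8
grasp_force: 30.0
```

Request:
servo_tool --pt "0 0 0 0 0 0.004 30" --pt "0 0 0 0 0 0.008 30" --pt "0 0 0 0 0 0.01 30" --pt "0 0 0 0 0 0.01 30"

```text
t: 9.88
ee_pos: [582.4, 121.8, 48.7]
orientation: [2.535, 1.856, -0.003]
ft_force: [-2.0, -6.4, 0.1]
width: 49.8
grasp_force: 30.0
```

Run:
```python
from h import *
im,W,_=(grab('side','s6'),*world('s6')[1:]); o=ctrl.get_obs(); print(o['t'],o['ee_pos'],o['ft_force'],o['moment'],o['width'])
grab('scene','c6')
im=np.hstack([cv2.resize(cv2.imread('pics/s6.png')[50:200,200:350],(400,400)),cv2.resize(cv2.imread('pics/c6.png')[110:260,355:505],(400,400))]);cv2.imwrite('pics/x6.png',im)
```

```text
9.925 [582.45087159 121.85177332  48.70894459] [-1.66926771 -6.03265079  0.59539267] [-0.92896033  0.1582909   0.0084464 ] 49.80101236265165
```

View pics/x6.png

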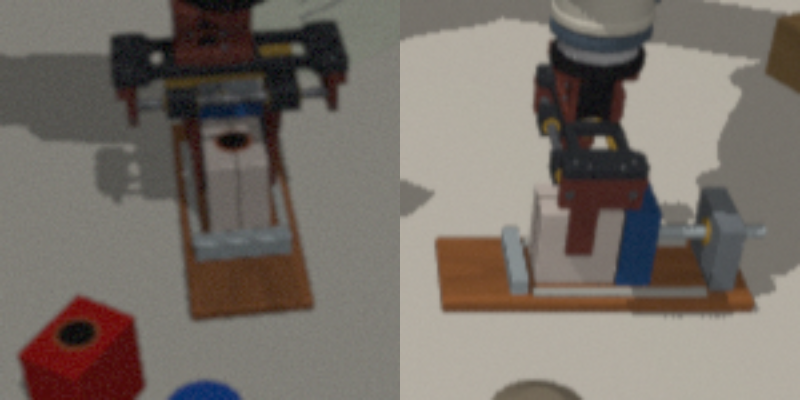

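The mould is inside, upright and essentially on the deck, with a small gap to the stop. I'll ease it back against the stop.

Request:
servo_tool --pt "0 0 0 -0.01 0 0 30" --pt "0 0 0 -0.02 0 0 30" --pt "0 0 0 -0.025 0 0 30" --pt "0 0 0 -0.025 0 0 30"

```text
t: 10.48
ee_pos: [581.0, 117.1, 48.7]
orientation: [2.535, 1.855, -0.002]
ft_force: [-1.6, -6.4, -0.5]
width: 49.9
grasp_force: 30.0
```

Request:
servo_tool --pt "0 0 0 -0.005 0 0 30" --pt "0 0 0 -0.01 0 0 30" --pt "0 0 0 -0.01 0 0 30"

```text
t: 10.85
ee_pos: [580.4, 115.2, 48.7]
orientation: [2.535, 1.855, -0.002]
ft_force: [-1.7, -5.8, -0.0]
width: 49.5
grasp_force: 30.0
```

Request:
servo_tool --pt "0 0 0 -0.005 0 0.003 30" --pt "0 0 0 -0.007 0 0.003 30" --pt "0 0 0 -0.007 0 0.003 30"

```text
t: 11.22
ee_pos: [580.2, 114.5, 48.4]
orientation: [-2.535, -1.855, 0.0]
ft_force: [-3.8, -1.7, 5.6]
width: 49.8
grasp_force: 30.0
```

Contact shows on both the stop (spring load off the tool) and the deck (+10 N upward). Releasing.

Request:
servo_tool --pt "0 0 0 0 0 0 52" --pt "0 0 0 0 0 0 56" --pt "0 0 0 0 0 0 62" --pt "0 0 0 0 0 0 68" --pt "0 0 0 0 0 0 72" --pt "0 0 0 0 0 0 72" --pt "0 0 0 0 0 0 72" --pt "0 0 0 0 0 0 72"

```text
t: 12.22
ee_pos: [580.4, 114.2, 48.1]
orientation: [-2.535, -1.855, -0.0]
ft_force: [0.5, -0.6, -0.4]
width: 72.4
grasp_force: 0.0
```

Request:
servo_tool --pt "0 0 0 0 0 -0.05 72" --pt "0 0 0 0 0 -0.15 72" --pt "0 0 0 0 0 -0.35 72" --pt "0 0 0 0 0 -0.6 72" --pt "0 0 0 0 0 -0.85 72" --pt "0 0 0 0 0 -1 72" --pt "0 0 0 0 0 -1 72"

```text
t: 13.1
ee_pos: [582.1, 114.5, 252.3]
orientation: [2.533, 1.853, 0.01]
ft_force: [0.3, -0.0, -0.4]
width: 72.1
grasp_force: 0.0
```

Request:
servo_tool --pt "0 0 0 -0.25 0 0 72" --pt "0 0 0 -0.5 0 0 72" --pt "0 0 0 -0.7 0 0 72" --pt "0 0 0 -0.7 0 0 72"

```text
t: 13.6
ee_pos: [536.5, -21.1, 247.3]
orientation: [-2.538, -1.85, 0.003]
ft_force: [-0.3, 0.1, 0.2]
width: 71.9
grasp_force: 0.0
```

Run:
```python
from h import *
for n,t in(('wrist','w7'),('side','s7'),('scene','c7')): grab(n,t)
print(ctrl.get_obs()['t'])
for t in('w7','s7','c7'):
    im,W,d=world(t); h=cv2.cvtColor(im,cv2.COLOR_RGB2HSV)
    m=(d>0)&(np.hypot(W[...,0]-581,W[...,1]-114)<60)&(abs(W[...,2]-87)<5)&((h[...,0]<90)|(h[...,1]<70))
    n,l,st,_=cv2.connectedComponentsWithStats(m.astype(np.uint8)); m=l==1+st[1:,4].argmax()
    r=cv2.minAreaRect(W[m][:,:2].astype(np.float32)); v=np.array(r[0])-[588.4,137.7]; c,s=.3024,.9532
    print(t,m.sum(),r,'clamp xy',v@[c,s],v@[-s,c],'z',np.median(W[m][:,2]))
    if t!='w7':
        b=(210,275,340,420) if 0 else None
im=np.hstack([cv2.imread('pics/w7.png')[0:300,160:480],cv2.resize(cv2.imread('pics/s7.png')[50:200,215:335],(240,300)),cv2.resize(cv2.imread('pics/c7.png')[140:260,360:500],(240,300))]);cv2.imwrite('pics/x7.png',im)
```

```text
13.75
w7 3831 ((580.6182861328125, 113.68727111816406), (70.07088470458984, 51.96239471435547), 72.32606506347656) clamp xy -25.2421234436035 0.1560804443359195 z 87.08916958581723
s7 469 ((584.0186767578125, 115.14554595947266), (79.552978515625, 56.75486373901367), 73.52875518798828) clamp xy -22.823817739868147 -2.644189587402362 z 87.01093824898494
c7 418 ((582.3534545898438, 123.17961120605469), (84.54199981689453, 55.43238067626953), 72.58399963378906) clamp xy -15.669309930419905 1.3726015136718566 z 86.03541819135394
```

View pics/x7.png

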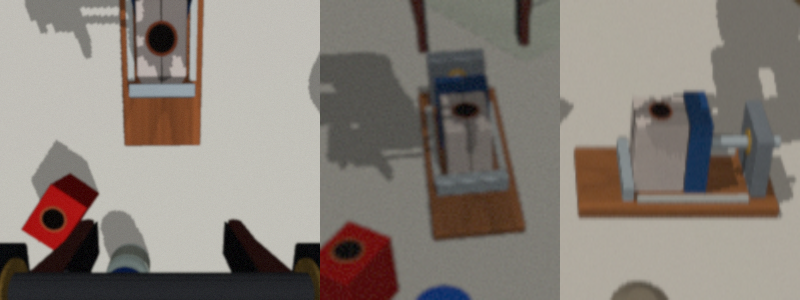

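The mould is seated at clamp (-25.2, 0.2) with its top at 87 mm. It is square to the clamp, between the stop and the carriage, and the gripper is clear.

```bash
python3 -c "
from h import *
print(ctrl.close_job())"
```

```text
the job is handed in; nothing more can be done
None
```

The mould is loaded in the spring clamp, held upright and square against the stop within about 0.3 mm of the target position by the wrist camera; the solid block was never touched, and I handed the job in at about 14 s.

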